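Load a rim lock square into the corner of the assembly fixture

TASK

Load the rim lock into the assembly fixture ready for its cap screws: set it down flat on the plate without dropping it, cap side up as it lies, then push it gently home into the fence corner, one long side flush along the long fence and its plain black end flush against the end stop, with the brass end facing out. Leave it there, square and touching both fences, and do not disturb the other things on the bench.

Things in the scene. Friction and masses are not known exactly. Their poses are not given: they have to be found in the camera images.
- rim_lock: Flat black steel lock case, 58 (its x) x 140 (its y) x 26 mm high, about 0.55 kg, steel cap (cover plate) up: the largest loose black thing. Origin: centre of underside. Its +y end is a 9 mm brass strip, its -y end plain black. Lies left of the fixture, its y within 0.45 rad of world y; its +x long side goes to the long fence. Grip it across the 58 mm. Slides on the plate at 2 to 5 N.
- fixture: Fixed plate 200 (its x) x 280 (its y) x 12 mm with two steel fence bars, 20 mm wide, 14 mm above the plate. Origin: centre of underside, on the bench. Long fence on the side away from the robot: inner face at x = +70 mm, y -98 to +122. End stop at the robot's right: inner face at y = -110 mm, x -50 to +62. Small relief gap at their corner; rest of plate flat and free. Yaw within 0.25 rad of 0.
- fixture_corner (a point): The point on the plate's top (12 mm above the bench) where the inner faces of the long fence and of the end stop would meet; axes as the fixture's: the lock belongs on its -x, +y side.
- long_fence: The fixture's long fence: steel bar 20 x 220 mm along the fixture's y, 14 mm high, screwed to the plate. Origin: centre of its underside, on the plate (12 mm above the bench); its inner face is 10 mm from it on the -x side.
- end_stop: The fixture's end stop: steel bar 112 mm along the fixture's x, 20 mm wide, 14 mm high, screwed to the plate. Origin: centre of its underside, on the plate; its inner face is 10 mm from it on the +y side.
- lock_inner (a point): Lower corner of the lock at its +x side and plain end (x +29, y -70, z 0 mm in the lock's frame): it goes to the fixture corner.
- lock_fence_end (a point): Lower corner of the lock at its +x side and brass end (x +29, y +70, z 0 mm): it goes to the long fence.
- lock_stop_end (a point): Lower corner of the lock at its -x side and plain end (x -29, y -70, z 0 mm): it goes to the end stop.
- box_keep: Bystander: the lock's box keep, a small open black box 26 x 80 x 24 mm, loose, lying near the lock (the two may have swapped places). Origin: centre of the underside.
- stubby_driver: Bystander: stubby screwdriver, black and yellow, 92 mm long (along its x), 27 mm thick, lying loose between the fixture and the lock. Origin: on the bench under its middle.
- screw_dish: Bystander: small steel dish of screws, 68 mm across, 26 mm high, loose, beyond the fixture on the left. Origin: centre of its underside.
- tube_cup: Bystander: grey plastic tube cup, 62 mm across, 85 mm high, loose, at the back. Origin: centre of its underside.
- long_driver: Bystander: long blue-handled screwdriver, 180 mm (along its x), lying loose beyond the fixture. Origin: on the bench under its middle.
- housing_a: Bystander: black housing block 52 x 70 x 32 mm, loose, on the right of the fixture, with another like it on top. Origin: centre of its underside.
- housing_b: Bystander: the upper black housing block, 52 x 70 x 32 mm, stacked on the other. Origin: centre of its underside.
- tape_roll: Bystander: roll of pale tape, 90 mm across, 24 mm high, loose, at the right back. Origin: centre of its underside.

How it is judged:
At the end, for the whole second after the job is handed in: The lock lies flat on the plate (within 2 mm), cap up, at rest and released; both ends of its +x long side within 2 mm of the long fence's face and both ends of its plain end within 2 mm of the end stop's face, brass end facing out (x of lock_inner in the frame of fixture_corner between -0.002 and 0.002 m and x of lock_fence_end in the frame of fixture_corner above -0.002 m and y of lock_inner in the frame of fixture_corner between -0.002 and 0.002 m and y of lock_stop_end in the frame of fixture_corner below 0.002 m and z of rim_lock in the frame of fixture_corner below 0.002 m and angle between rim_lock's own z axis and vertical below 0.03 rad and linear speed of rim_lock below 0.01 m/s); the robot touches nothing.
It fails at once if the lock is pressed or knocked against a fence with more than 60 N (contact force between rim_lock and long_fence above 60 N or contact force between rim_lock and end_stop above 60 N).
It fails at once if the lock is dropped (falls free from more than about 20 mm) (height (world z) of rim_lock above 0.018 m and linear speed of rim_lock above 0.5 m/s and contact force between the fingers and rim_lock below 0.05 N).
It fails at once if a bystander is moved by more than 20 mm (distance of any of box_keep, stubby_driver, screw_dish, tube_cup, long_driver, housing_a, housing_b, tape_roll from where it was at the start of the episode above 0.02 m).
It also fails if it takes over 69 s, if anything falls off the work surface, if the arm or the gripper's body presses on something with over 40 N, if the wrist force passes 120 N, or if a joint passes its speed limit or range.

ROBOT

A 7-joint arm with a two-finger parallel gripper is mounted at the origin on the work surface. World frame = base frame: x ahead of the robot, y to its left, z up, the work surface at z = 0. Lengths are in m, angles in rad, forces in N, time in s.
With the tool pointing down it reaches from about 0.425 to 0.95 m from the base axis. Payload 4.7 kg.
Tool frame: the origin (TCP) lies midway between the tips of the shut fingers; the grasp point (between the pads) lies 19 mm behind it; z points along the fingers, y is the line along which they close (so a half turn about z gives the same grasp; the last joint's range is limited). The gripper opens to 87 mm and grips with 3 to 60 N. Pads are 19 mm wide; open, the fingers measure 117 mm over their backs; the gripper's body (75 mm by 190 mm) begins 51 mm behind the grasp point.
Start: joints at [-1.367, 0.469, -0.049, 1.532, 0.024, 1.141, -0.082], TCP at [0.156, 0.657, 0.223] pointing down, gripper open.
Joint ranges: [-2.59, 2.59], [-0.33, 1.99], [-1.39, 1.29], [0.1, 2.45], [-1.04, 4.18], [0.21, 1.99], [-2.66, 2.66]. Speed limits (rad/s): [2.57, 2.57, 3.14, 3.14, 3.14, 3.14, 3.14].

INTERFACE

Orientations are given as a unit quaternion [w, x, y, z].
In Python, from workcell import read_state, optics, manip, nets gives the robot as it stands.
- The arm moves only by the tool play_rows, never from a script. Its argument "rows" is a list that holds one entry, the list of rows, each a list of 5 numbers: the closure, from 0 (fully open) to 1 (shut), then the shift along the world's x, y, z in mm, then the turn about the world's z in rad. A call has 1 to 10 rows; each row is the pose to reach, as a shift and turn from the pose commanded when the call began; what a row does not reach only later rows make up. A row lasts 1/10 s, in which the tool goes at most 50 mm and 8.59 degrees, less where a joint would pass 70% of its speed; a pose out of reach is approached as far as the arm can. A call with a gripper value outside its range is refused whole. The fingers move at their own pace and stop on an object; "squeeze" is the grip in N (left out, the last holds). Time passes only in rows, so rows that repeat a pose let the fingers close. It gives the time, the measured TCP pose, the force, the opening and the grip force at its end, in the units of the state.
- read_state(): the state, without advancing time (a new reading comes with each control period).
- optics.snapshot(name): name is "scene" or "top" or "wrist"; returns the picture (400x640x3 uint8, red, green, blue); there is no depth.
- optics.get_calibration(name): a dict with "fx", "fy", "cx", "cy" (pixels), "D" ([k1, k2, p1, p2, k3] as OpenCV has them; the pictures are not rectified), "R" (3x3) and "t" (3): a world point X has camera coordinates R X + t; the wrist camera has in their place "mount" (4x4, takes a point from camera to tool coordinates, whose origin is the TCP and whose axes are the flange's). Camera axes: x right, y down, z forward; pixel columns grow to the right and rows downward; lengths in m; the calibration is good to about 2 mm. A picture is of the moment at which its call begins: read the wrist's pose just before it. get_calibration takes no time and is no camera call.
- manip.finish_job(): hands the job in; it is judged then, once.
Trained networks look in the newest picture that a camera, given by its name, has taken for a name from the list of things; names that differ only in an ending like _2 or _b are one class to them, and where a whole thing is asked for, a point or a joint stands for the part that bears it (a point fixed in the world has none). Each returns a list of dicts, best first, with "conf" (0 to 1); they miss things now and then, are a little off and sometimes report something else, mostly with a low value. They report only what shows in the picture. A call takes as long as a camera call.
- nets.spot_in(camera, thing): "position" ([x, y, z] in m, in world coordinates, good to about 4 mm: the middle of the surface that is visible of it).
The state is a dict: "clock": time; "joint_positions": joint angles; "joint_velocities": joint speeds; "tau": joint torques, N m; "tool_pos": TCP position; "tcp_rot": TCP orientation; "wrist_force": force on the tool from outside, world axes, zero at the start; "wrist_torque": the same for the moment, N m; "width": finger opening in m; "gripper_force": force on a finger pad.
Only numpy, scipy, OpenCV 4.12 (cv2) and the standard library are available. Lean on these libraries where they do the work, as an engineer would, in place of code of your own. Each camera call takes 0.05 s, during which the arm holds its last target. There are 200 camera calls.

## Working session

There is one attempt and no reset: what is moved stays moved. The work goes in short steps, Python scripts to look and compute and a tool call to move; the robot and the scene stay as the last step left them, time stands still between calls to the robot, and variables do not carry over. Pictures are saved under pics/ and viewed, at most 13 in all, crops included, and the job is handed in when it is done.

Besides the shell and the picture viewer there is one more tool, called after "Emit:" by a JSON object that holds its "method" and its "body". play_rows: Moves the arm, as the interface text tells. Its arguments: {"type":"object","properties":{"rows":{"type":"array"},"squeeze":{"type":"number"}},"required":["rows"]}

```bash
mkdir -p pics; ls; python3 - <<'E'
from workcell import read_state, optics, manip, nets
import cv2, numpy as np
s=read_state(); print(s)
for n in ("top","scene"):
    im=optics.snapshot(n); cv2.imwrite(f"pics/{n}1.png",im[:,:,::-1])
    c=optics.get_calibration(n); print(n,{k:np.round(v,4).tolist() for k,v in c.items()})
    for th in ("rim_lock","fixture","long_fence","end_stop","box_keep","stubby_driver"):
        print(th,[(np.round(d["position"],3).tolist(),round(d["conf"],2)) for d in nets.spot_in(n,th)[:2]])
print({k:np.round(v,4).tolist() for k,v in optics.get_calibration("wrist").items()})
E
```

```text
pics
{'clock': 0.0, 'joint_positions': array([-1.3669074 ,  0.46942922, -0.04861871,  1.53371284,  0.02410754,
        1.14100851, -0.08228548]), 'joint_velocities': array([ 0.00103444, -0.00010568,  0.00144089,  0.00122034, -0.00026477,
       -0.00135776, -0.00122918]), 'tau': array([-5.59315777e-04, -5.07979882e+01, -7.95022119e-02, -2.36154020e+01,
       -6.09912677e-02,  3.79599526e-02,  1.77082002e-04]), 'tool_pos': array([0.15555434, 0.65619942, 0.22149976]), 'tcp_rot': array([-7.96501154e-05,  1.16096552e-01,  9.93237443e-01, -9.82693732e-04]), 'wrist_force': array([-0.73615576, -0.81454886, -0.66621379]), 'wrist_torque': array([-0.00898985,  0.02216133, -0.05026755]), 'gripper_force': 0.0, 'width': 0.0871066701755103}
top {'fx': 495.1366, 'fy': 495.1366, 'cx': 312.264, 'cy': 193.2759, 'D': [-0.1186, 0.0, 0.0, 0.0, 0.0], 'R': [[0.0227, -0.9995, -0.024], [-0.9813, -0.0177, -0.1919], [0.1914, 0.0279, -0.9811]], 't': [-0.0446, 0.5831, 1.1111]}
rim_lock [([0.605, 0.23, 0.025], 0.94)]
fixture [([0.551, -0.145, 0.011], 0.86)]
long_fence [([0.634, -0.126, 0.027], 0.75)]
end_stop [(
[... 166 characters left out ...]
.9066, 'cy': 192.6094, 'D': [-0.0544, 0.0, 0.0, 0.0, 0.0], 'R': [[0.4397, 0.8981, 0.0095], [0.5885, -0.2801, -0.7584], [-0.6785, 0.3391, -0.6517]], 't': [-0.2282, -0.3038, 1.736]}
rim_lock [([0.622, 0.229, 0.028], 0.84), ([0.706, -0.38, 0.018], 0.35)]
fixture [([0.568, -0.154, 0.01], 0.72), ([0.625, 0.223, 0.026], 0.35)]
long_fence []
end_stop [([0.745, 0.11, 0.021], 0.67), ([0.626, 0.222, 0.024], 0.54)]
box_keep []
stubby_driver [([0.571, 0.098, 0.023], 0.44)]
{'fx': 285.9262, 'fy': 285.9262, 'cx': 318.5758, 'cy': 195.9358, 'D': [-0.022, 0.0, 0.0, 0.0, 0.0], 'mount': [[0.0004, -0.9576, -0.2881, 0.0803], [1.0, -0.0001, 0.0015, 0.0], [-0.0014, -0.2881, 0.9576, -0.1625], [0.0, 0.0, 0.0, 1.0]]}
```

View pics/top1.png

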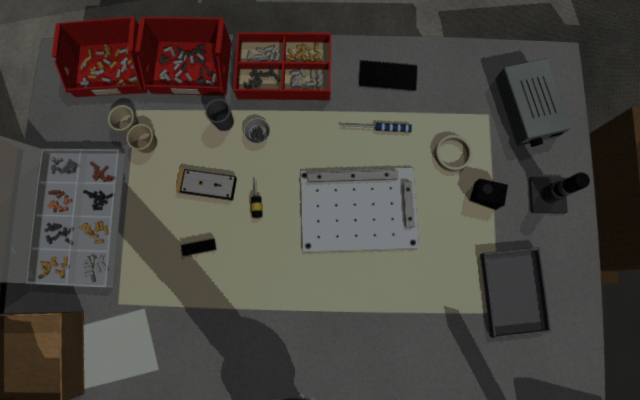

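View pics/scene1.png

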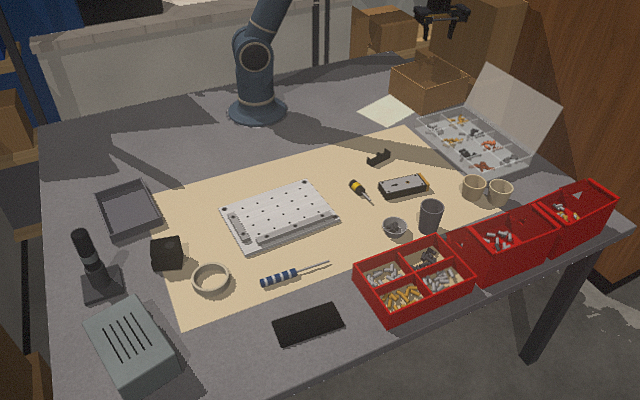

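The top view shows the lock at about (207,183), with its brass end to the left. The box keep is at (198,246), the stubby driver at (257,200) and the fixture at (358,210), with its long fence along the upper edge and the end stop at (408,203). The scene view agrees. Next I'll move the wrist camera over the lock.

Emit:
{"method": "play_rows", "body": {"rows": [[[0,227,-213,0,-0.72],[0,227,-213,0,-0.72],[0,227,-213,0,-0.72],[0,227,-213,0,-0.72],[0,227,-213,0,-0.72],[0,227,-213,0,-0.72],[0,227,-213,0,-0.72]]]}}

```text
clock: 1.4
tool_pos: [0.3884, 0.4381, 0.2232]
tcp_rot: [0.002, 0.463, 0.886, -0.0]
wrist_force: [0.8, -0.9, 0.2]
width: 0.0868
gripper_force: 0.0
```

Emit:
{"method": "play_rows", "body": {"rows": [[[0,227,-213,-60,-0.72],[0,227,-213,-60,-0.72],[0,227,-213,-60,-0.72],[0,227,-213,-60,-0.72],[0,227,-213,-60,-0.72],[0,227,-213,-60,-0.72],[0,227,-213,-60,-0.72],[0,227,-213,-60,-0.72],[0,227,-213,-60,-0.72]]]}}

```text
clock: 2.3
tool_pos: [0.6089, 0.2325, 0.1624]
tcp_rot: [-0.001, 0.742, 0.671, 0.0]
wrist_force: [-0.0, 0.7, 0.0]
width: 0.0871
gripper_force: 0.0
```

```bash
cat > h.py <<'E'
from workcell import read_state, optics, manip, nets
import cv2, numpy as np
from scipy.spatial.transform import Rotation as Ro
def wpose(s=None):
    s=s or read_state(); q=s["tcp_rot"]; T=np.eye(4)
    T[:3,:3]=Ro.from_quat(q,scalar_first=True).as_matrix(); T[:3,3]=s["tool_pos"]; return T
def cam(name,T=None):
    c=optics.get_calibration(name); K=np.array([[c["fx"],0,c["cx"]],[0,c["fy"],c["cy"]],[0,0,1.]])
    if name=="wrist": C=T@np.array(c["mount"]); R=C[:3,:3].T; t=-R@C[:3,3]
    else: R=np.array(c["R"]);t=np.array(c["t"])
    return K,np.array(c["D"]),R,t
def px2w(uv,z,C):
    K,D,R,t=C; p=cv2.undistortPoints(np.array(uv,float).reshape(-1,1,2),K,D).reshape(-1,2)
    d=np.c_[p,np.ones(len(p))]@R; o=-R.T@t; return o+d*((z-o[2])/d[:,2])[:,None]
def w2px(X,C):
    K,D,R,t=C; return cv2.projectPoints(np.array(X,float).reshape(-1,3),cv2.Rodrigues(R)[0],t,K,D)[0].reshape(-1,2)
def yaw(T): return np.arctan2(T[1,1],T[0,1])
def snap(fn):
    T=wpose(); im=optics.snapshot("wrist"); cv2.imwrite(f"pics/{fn}.png",im[:,:,::-1]); np.save(f"pics/{fn}.npy",T)
    print(read_state()["clock"],T[:3,3].round(4),"yaw",yaw(T).round(4)); return im,T
E
python3 - <<'E'
from h import *
snap("w1")
for t in("rim_lock","lock_inner","lock_fence_end","lock_stop_end"): print(t,[(np.round(d["position"],4).tolist(),round(d["conf"],2)) for d in nets.spot_in("wrist",t)[:2]])
E
```

```text
2.35 [0.6089 0.2325 0.1624] yaw -0.1006
rim_lock [([0.7498, 0.1226, 0.0068], 0.4)]
lock_inner [([0.6156, 0.2428, 0.0257], 0.88)]
lock_fence_end [([0.6136, 0.2416, 0.0204], 0.85)]
lock_stop_end [([0.6123, 0.2418, 0.0235], 0.88)]
```

View pics/w1.png

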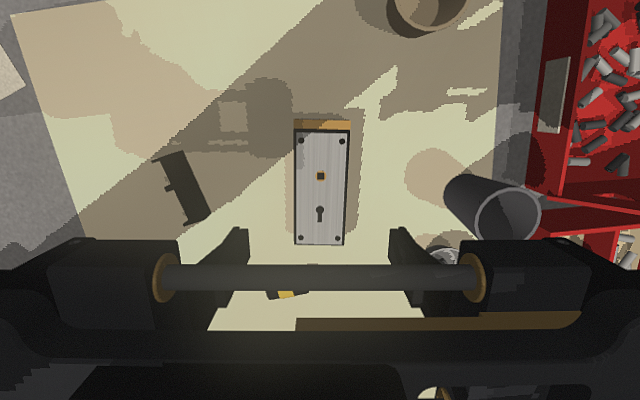

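The wrist view shows the lock upright: brass strip at the top (row ~125, columns 294–351) and plain end near row 245. The tube cup is at the right and the box keep at the left. I'll measure the lock's cap outline and then check it against a model overlay.

```bash
cat >> h.py <<'E'
def lockrect(c,yw,L=140,W=58,z=.026):
    a=np.array([[W/2,-L/2],[W/2,L/2],[-W/2,L/2],[-W/2,-L/2]])/1e3
    R=np.array([[np.cos(yw),-np.sin(yw)],[np.sin(yw),np.cos(yw)]]); return np.c_[a@R.T+c,np.full(4,z)]
def overlay(fn,polys,C,box,s,out):
    im=cv2.imread(f"pics/{fn}.png"); x0,y0,x1,y1=box
    im=cv2.resize(im[y0:y1,x0:x1],None,fx=s,fy=s,interpolation=cv2.INTER_NEAREST)
    for p,col in polys:
        q=((w2px(p,C)-[x0,y0]+.5)*s).astype(int); cv2.polylines(im,[q],len(p)>2,col,1)
    cv2.imwrite(f"pics/{out}.png",im)
E
python3 - <<'E'
from h import *
im=cv2.imread("pics/w1.png"); T=np.load("pics/w1.npy"); C=cam("wrist",T)
hsv=cv2.cvtColor(im,cv2.COLOR_BGR2HSV).astype(int)
m=((hsv[...,1]<50)&(hsv[...,2]>70)).astype(np.uint8)
n,l,st,ce=cv2.connectedComponentsWithStats(m)
k=l[150:220,305:335]; k=np.bincount(k[k>0]).argmax(); print(st[k])
cnt=max(cv2.findContours((l==k).astype(np.uint8),cv2.RETR_EXTERNAL,cv2.CHAIN_APPROX_NONE)[0],key=len)
w=px2w(cnt.reshape(-1,2),.026,C)[:,:2]*1000
r=cv2.minAreaRect(w.astype(np.float32)); print("rect",r)
# brass end
b=((hsv[...,0]>8)&(hsv[...,0]<25)&(hsv[...,1]>110)&(hsv[...,2]>90)).astype(np.uint8); b[:110]=0;b[135:]=0;b[:,:285]=0;b[:,360:]=0
ys,xs=np.nonzero(b); print("brass",len(xs),xs.min(),xs.max(),ys.min(),ys.max())
cap=cv2.boxPoints(r)/1000; print(cap.round(4))
yw=np.deg2rad(r[2]); yw=(yw+np.pi/4)%(np.pi/2)-np.pi/4; print("yaw",yw)
c=np.array(r[0])/1000
overlay("w1",[(np.c_[cap,np.full(4,.026)],(0,255,0)),(lockrect(c,yw),(0,0,255)),(lockrect(c,yw,z=0),(255,0,0))],C,(270,100,370,260),4,"w1o")
E
```

```text
[  176     0   368   265 30789]
rect ((637.4055786132812, 252.99989318847656), (419.41448974609375, 251.28858947753906), 5.678910732269287)
brass 524 294 350 120 129
[[0.4163 0.3573]
 [0.4412 0.1072]
 [0.8585 0.1487]
 [0.8337 0.3988]]
yaw 0.09911569020494126
```

View pics/w1o.png

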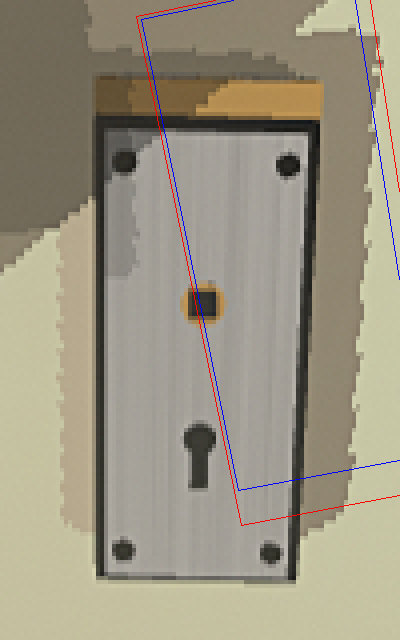

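The overlay fit failed because the mask merged with the background. The lock edges are clear in the crop, though, so I'll use them directly: crop px (94,77), (322,79), (295,580), (97,579).

```bash
python3 - <<'E'
from h import *
T=np.load("pics/w1.npy"); C=cam("wrist",T)
p=np.array([[295,580],[322,79],[94,77],[97,579]])/4+[270,100]-.5   # +x plain, +x brass, -x brass, -x plain
w=px2w(p,.026,C)[:,:2]; print(w.round(4))
for i in range(4): print(np.linalg.norm(w[i]-w[(i+1)%4]).round(4))
v=(w[1]+w[2]-w[0]-w[3]); yw=np.arctan2(-v[0],v[1]); c=w.mean(0); print("c",c,"yaw",yw)
print("delta mm",(c-T[:2,3])*1000,"turn",yw-yaw(T))
overlay("w1",[(lockrect(c,yw),(0,0,255))],C,(270,100,370,260),4,"w1o2")
E
```

```text
[[0.6292 0.1619]
 [0.6465 0.3002]
 [0.5892 0.3064]
 [0.5726 0.1679]]
0.1393
0.0577
0.1395
0.0569
c [0.60934695 0.23411421] yaw -0.12206704667461585
delta mm [0.47180938 1.66133605] turn -0.02150491395656319
```

Emit:
{"method": "play_rows", "body": {"rows": [[[0,-60,-200,30,0],[0,-60,-340,60,0],[0,-60,-340,60,0],[0,-60,-340,60,0],[0,-60,-340,60,0],[0,-60,-340,60,0],[0,-60,-340,60,0],[0,-60,-340,60,0],[0,-60,-340,60,0]]]}}

```text
clock: 3.45
tool_pos: [0.5496, -0.1098, 0.2233]
tcp_rot: [0.0, 0.743, 0.669, 0.001]
wrist_force: [-0.2, 0.7, -0.7]
width: 0.0868
gripper_force: 0.0
```

```bash
python3 - <<'E'
from h import *
snap("w2")
for t in("fixture","long_fence","end_stop"): print(t,[(np.round(d["position"],4).tolist(),round(d["conf"],2)) for d in nets.spot_in("wrist",t)[:2]])
E
```

```text
3.5 [ 0.5496 -0.1098  0.2233] yaw -0.1042
fixture [([0.5547, -0.1087, 0.0144], 0.6)]
long_fence [([0.6318, -0.1046, 0.0261], 0.56), ([0.555, -0.1048, 0.0125], 0.29)]
end_stop []
```

View pics/w2.png

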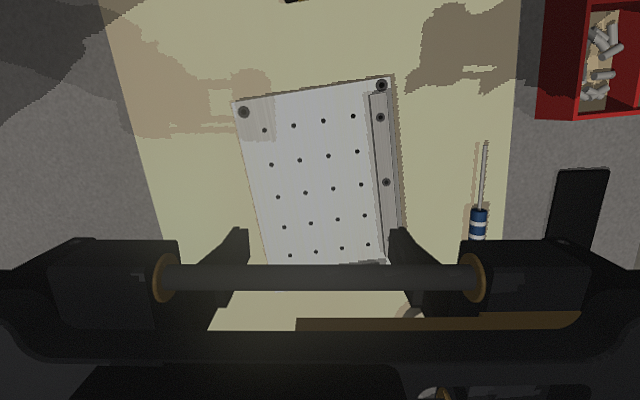

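The lock measures 139.4 x 57.3 mm, so that pose is good. The wrist view shows the brass-side half of the fixture: corners at (232,102) and (392,75), and the long fence's inner line from about (372,92) to (388,262). The end stop is hidden by the gripper, so I'll shift further right.

Emit:
{"method": "play_rows", "body": {"rows": [[[0,0,-50,0,0],[0,0,-100,0,0],[0,0,-130,0,0],[0,0,-130,0,0],[0,0,-130,0,0],[0,0,-130,0,0]]]}}

```text
clock: 4.25
tool_pos: [0.5504, -0.2364, 0.222]
tcp_rot: [-0.001, 0.741, 0.672, 0.0]
wrist_force: [-0.2, 0.2, 0.2]
width: 0.0872
gripper_force: 0.0
```

```bash
python3 - <<'E'
from h import *
snap("w3")
im=cv2.imread("pics/w3.png"); cv2.imwrite("pics/w3c.png",cv2.resize(im[40:240,200:440],None,fx=3,fy=3,interpolation=cv2.INTER_NEAREST))
im=cv2.imread("pics/w2.png"); cv2.imwrite("pics/w2c.png",cv2.resize(im[60:260,215:415],None,fx=3,fy=3,interpolation=cv2.INTER_NEAREST))
E
```

```text
4.3 [ 0.5504 -0.2364  0.222 ] yaw -0.0982
```

View pics/w3c.png

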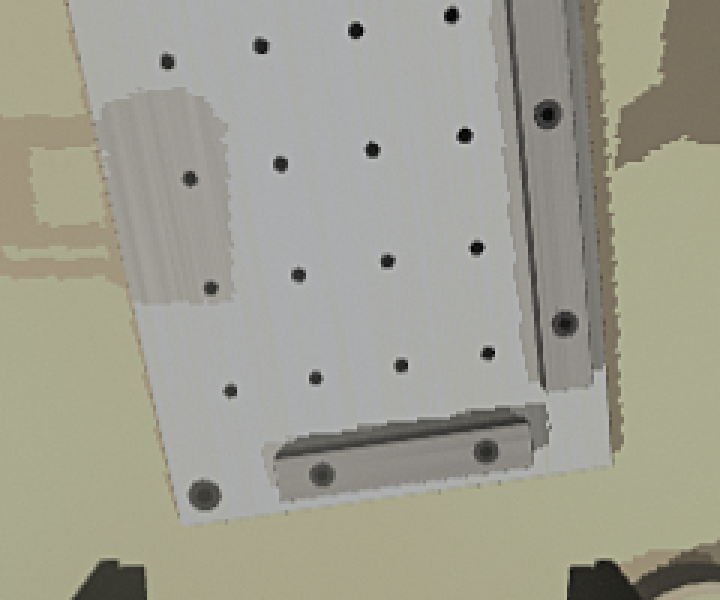

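The crop shows the end stop's top face at crop corners (275,460), (531,424), (533,466) and (281,502). The long fence end is at (545,390) and (592,387), and the plate corners are at (182,524) and (613,466). I'll fit the fixture pose to these points.

```bash
python3 - <<'E'
from h import *
from scipy.optimize import least_squares
C3=cam("wrist",np.load("pics/w3.npy")); C2=cam("wrist",np.load("pics/w2.npy"))
M=np.array([[-100,-140,12],[100,-140,12],[-50,-110,26],[62,-110,26],[62,-130,26],[-50,-130,26],[70,-98,26],[90,-98,26]])/1e3
P=np.array([[182,524],[613,466],[275,460],[531,424],[533,466],[281,502],[545,390],[592,387]])/3+[200,40]-.5
M2=np.array([[-100,140,12],[100,140,12]])/1e3; P2=np.array([[232,102],[392.5,75]])
f=lambda q,m:np.c_[m[:,:2]@np.array([[np.cos(q[2]),np.sin(q[2])],[-np.sin(q[2]),np.cos(q[2])]])+q[:2],m[:,2]]
for use2 in(0,1):
    res=lambda q:np.r_[(w2px(f(q,M),C3)-P).ravel(),use2*(w2px(f(q,M2),C2)-P2).ravel()]
    s=least_squares(res,[.551,-.145,0.1],loss="soft_l1"); print(s.x.round(4)); print(res(s.x).reshape(-1,2).round(1).tolist())
q=s.x; np.save("fix.npy",q)
c=f(q,np.array([[70,-110,12],[41,-40,12]])/1e3); print("corner",c[0].round(4),"lock centre home",c[1].round(4))
E
```

```text
[ 0.5554 -0.1431  0.0479]
[[-0.4, 1.0], [0.1, 0.3], [-0.6, -0.5], [-0.3, -0.6], [0.4, 0.1], [-0.0, -0.1], [0.4, 0.8], [0.4, -0.5], [-0.0, -0.0], [-0.0, 0.0]]
[ 0.5563 -0.143   0.0424]
[[-0.4, 0.6], [0.2, 0.6], [-0.5, -0.8], [-0.1, -0.4], [0.5, 0.3], [0.1, -0.4], [0.7, 1.0], [0.7, -0.2], [-0.6, -1.3], [-0.6, 0.6]]
corner [ 0.6309 -0.2499  0.012 ] lock centre home [ 0.5989 -0.1812  0.012 ]
```

```bash
python3 - <<'E'
from h import *
optics.snapshot("top"); 
for t in("tube_cup","screw_dish","housing_b"): print(t,[(np.round(d["position"],3).tolist(),round(d["conf"],2)) for d in nets.spot_in("top",t)[:2]])
C=cam("wrist",np.load("pics/w1.npy")); print(px2w([[510,215]],.085,C),px2w([[462,193]],0.03,C))
q=np.load("fix.npy"); c,s=np.cos(.045),np.sin(.045)
p=np.array([10,-30])/1e3; t=q[:2]+[c*p[0]-s*p[1],s*p[0]+c*p[1]]; print("place",t)
T=wpose(); g=np.array([.6093,.2341]); print(yaw(T)); print("to grasp",(g-T[:2,3])*1e3,-.122-yaw(T), "grasp->place",(t-g)*1e3,.045+.122)
E
```

```text
tube_cup [([0.785, 0.202, 0.055], 0.73)]
screw_dish [([0.752, 0.116, 0.02], 0.87)]
housing_b [([0.589, -0.453, 0.062], 0.93), ([0.767, -0.216, 0.02], 0.19)]
[[0.77863404 0.2051792  0.085     ]] [[0.7611486  0.21181545 0.03      ]]
place [ 0.56760848 -0.17249242]
-0.09997150836870486
to grasp [ 59.25451598 472.03887681] -0.02202849163129514 grasp->place [ -41.69151513 -406.59241775] 0.16699999999999998
```

Emit:
{"method": "play_rows", "body": {"rows": [[[0,59,472,0,-0.022],[0,59,472,0,-0.022],[0,59,472,0,-0.022],[0,59,472,0,-0.022],[0,59,472,0,-0.022],[0,59,472,0,-0.022],[0,59,472,0,-0.022],[0,59,472,0,-0.022],[0,59,472,0,-0.022],[0,59,472,0,-0.022]]]}}

```text
clock: 5.5
tool_pos: [0.6076, 0.2398, 0.2222]
tcp_rot: [-0.001, 0.747, 0.665, 0.001]
wrist_force: [-0.7, 0.5, -0.9]
width: 0.0872
gripper_force: 0.0
```

Emit:
{"method": "play_rows", "body": {"rows": [[[0,0,0,-50,0],[0,0,0,-100,0],[0,0,0,-140,0],[0,0,0,-160,0],[0,0,0,-160,0],[0,0,0,-160,0],[0,0,0,-160,0]]]}}

```text
clock: 6.2
tool_pos: [0.6101, 0.2334, 0.0646]
tcp_rot: [0.001, 0.75, 0.662, 0.002]
wrist_force: [0.6, -0.0, 0.2]
width: 0.087
gripper_force: 0.0
```

```bash
python3 - <<'E'
from h import *
im,T=snap("w4"); g=np.array([.6093,.2341]); print((g-T[:2,3])*1e3,-.122-yaw(T))
C=cam("wrist",T)
overlay("w4",[(lockrect(g,-.122),(0,0,255)),(lockrect(g,-.122,z=0),(255,0,0))],C,(160,0,480,400),1.45,"w4o")
E
```

```text
6.25 [0.6101 0.2334 0.0646] yaw -0.1239
[-0.81526921  0.69706328] 0.0018718915403750092
```

View pics/w4o.png

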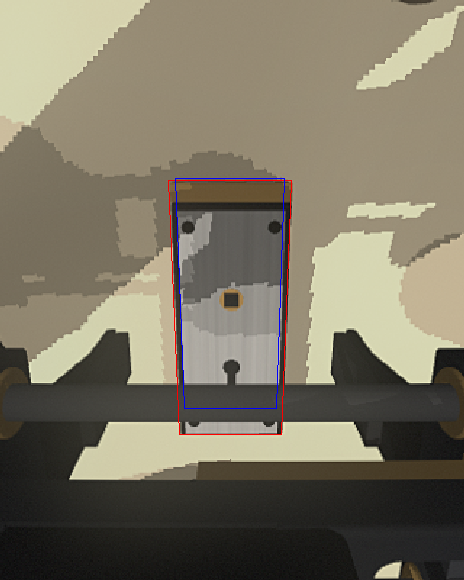

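The model outline matches the lock, with the fingers clear on both sides. I'll descend, close and lift a little.

Emit:
{"method": "play_rows", "body": {"rows": [[[0,0,0,-30,0],[0,0,0,-50,0],[0,0,0,-60,0],[0,0,0,-60,0],[0,0,0,-60,0],[0,0,0,-60,0]]]}}

```text
clock: 6.85
tool_pos: [0.6098, 0.2332, 0.0041]
tcp_rot: [0.0, 0.75, 0.662, 0.001]
wrist_force: [0.0, 0.7, -0.2]
width: 0.087
gripper_force: 0.0
```

Emit:
{"method": "play_rows", "body": {"rows": [[[1,0,0,0,0],[1,0,0,0,0],[1,0,0,0,0],[1,0,0,0,0],[1,0,0,0,0],[1,0,0,0,0],[1,0,0,0,0],[1,0,0,0,0],[1,0,0,0,0],[1,0,0,0,0]]], "squeeze": 40}}

```text
clock: 7.85
tool_pos: [0.6091, 0.2328, 0.0027]
tcp_rot: [0.0, 0.75, 0.662, 0.0]
wrist_force: [2.7, -0.5, -0.1]
width: 0.0578
gripper_force: 40.0
```

Emit:
{"method": "play_rows", "body": {"rows": [[[1,0,0,5,0],[1,0,0,15,0],[1,0,0,30,0],[1,0,0,50,0],[1,0,0,80,0],[1,0,0,80,0],[1,0,0,80,0]]]}}

```text
clock: 8.55
tool_pos: [0.6088, 0.233, 0.0836]
tcp_rot: [0.0, 0.75, 0.662, 0.001]
wrist_force: [-1.3, 0.6, -4.6]
width: 0.0579
gripper_force: 40.0
```

The lock is held (57.9 mm, 40 N, about 5 N of weight). Carrying it over the plate.

Emit:
{"method": "play_rows", "body": {"rows": [[[1,-4,-40,0,0.017],[1,-8,-80,0,0.033],[1,-12,-120,0,0.05],[1,-17,-160,0,0.067],[1,-21,-200,0,0.083],[1,-25,-240,0,0.1],[1,-29,-280,0,0.115],[1,-33,-320,0,0.13],[1,-37,-360,0,0.15],[1,-40,-390,0,0.16]]]}}

```text
clock: 9.55
tool_pos: [0.5666, -0.1601, 0.0813]
tcp_rot: [-0.001, 0.695, 0.719, -0.001]
wrist_force: [0.1, -0.9, -5.1]
width: 0.0573
gripper_force: 40.0
```

Emit:
{"method": "play_rows", "body": {"rows": [[[1,-2,-15,0,0.007],[1,-2,-15,0,0.007],[1,-2,-15,-20,0.007],[1,-2,-15,-35,0.007],[1,-2,-15,-35,0.007],[1,-2,-15,-35,0.007]]]}}

```text
clock: 10.15
tool_pos: [0.5663, -0.1712, 0.0468]
tcp_rot: [-0.001, 0.691, 0.723, -0.0]
wrist_force: [0.1, 0.2, -3.7]
width: 0.0576
gripper_force: 40.0
```

```bash
python3 - <<'E'
from h import *
im,T=snap("w5"); q=np.load("fix.npy")
c=cam("wrist",T); d=T[:2,3]-q[:2]; print("in fixture mm",(np.array([[np.cos(.045),np.sin(.045)],[-np.sin(.045),np.cos(.045)]])@d*1e3).round(1),"z",T[2,3])
E
```

```text
10.2 [ 0.5663 -0.1712  0.0468] yaw 0.0442
in fixture mm [  8.8 -28.6] z 0.046821056082143736
```

View pics/w5.png

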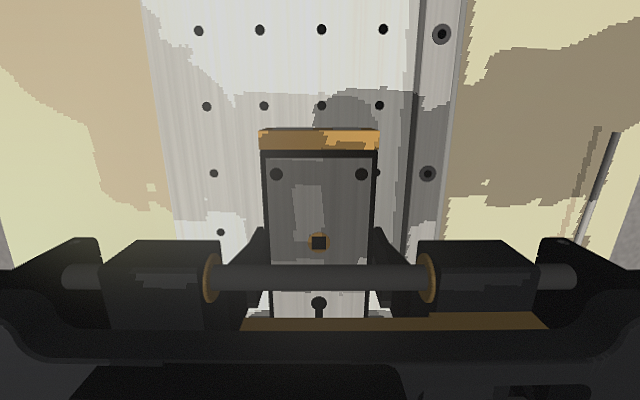

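The view shows the lock parallel to the fence line and clear of it: lock right edge at column ~377, fence inner base at ~410. I'll lower it gently.

Emit:
{"method": "play_rows", "body": {"rows": [[[1,0,0,-15,0],[1,0,0,-24,0],[1,0,0,-28,0],[1,0,0,-29,0],[1,0,0,-30,0],[1,0,0,-30,0],[1,0,0,-30,0]]]}}

```text
clock: 10.9
tool_pos: [0.567, -0.1723, 0.0179]
tcp_rot: [0.0, 0.692, 0.722, 0.0]
wrist_force: [0.3, 0.2, -4.6]
width: 0.0577
gripper_force: 40.0
```

Emit:
{"method": "play_rows", "body": {"rows": [[[1,0,0,-1,0],[1,0,0,-1.5,0],[1,0,0,-2,0],[1,0,0,-2,0]]]}}

```text
clock: 11.3
tool_pos: [0.5666, -0.1722, 0.0155]
tcp_rot: [-0.0, 0.692, 0.722, 0.0]
wrist_force: [0.8, 0.4, -4.3]
width: 0.0575
gripper_force: 40.0
```

Emit:
{"method": "play_rows", "body": {"rows": [[[1,0,0,-0.5,0],[1,0,0,-1,0],[1,0,0,-1,0]]]}}

```text
clock: 11.6
tool_pos: [0.5667, -0.1722, 0.0147]
tcp_rot: [0.0, 0.692, 0.722, 0.0]
wrist_force: [-0.3, 0.0, -3.0]
width: 0.0582
gripper_force: 40.0
```

Emit:
{"method": "play_rows", "body": {"rows": [[[1,0,0,-0.5,0],[1,0,0,-1,0],[1,0,0,-1,0]]]}}

```text
clock: 11.9
tool_pos: [0.5667, -0.1722, 0.0147]
tcp_rot: [-0.0, 0.692, 0.722, 0.0]
wrist_force: [-3.9, 1.3, 6.5]
width: 0.0577
gripper_force: 40.0
```

It has touched down (+6.5 N). I'll release with a partial opening so the finger clears the fence, then rise.

Emit:
{"method": "play_rows", "body": {"rows": [[[0.2,0,0,0,0],[0.2,0,0,0,0],[0.2,0,0,0,0],[0.2,0,0,0,0],[0.2,0,0,0,0],[0.2,0,0,0,0]]]}}

```text
clock: 12.5
tool_pos: [0.5667, -0.1722, 0.0135]
tcp_rot: [0.0, 0.692, 0.722, 0.0]
wrist_force: [0.1, 0.4, -1.0]
width: 0.0698
gripper_force: 0.0
```

Emit:
{"method": "play_rows", "body": {"rows": [[[0.2,0,0,15,0],[0.2,0,0,40,0],[1,0,0,75,0],[1,0,0,75,0],[1,0,0,75,0]]]}}

```text
clock: 13.0
tool_pos: [0.5674, -0.1724, 0.0903]
tcp_rot: [0.001, 0.692, 0.722, 0.001]
wrist_force: [0.1, 0.1, -0.9]
width: 0.0534
gripper_force: 0.0
```

```bash
python3 - <<'E'
from h import *
T=wpose(); q=np.load("fix.npy"); a=.045; R=np.array([[np.cos(a),-np.sin(a)],[np.sin(a),np.cos(a)]])
print(T[:3,3],(R.T@(T[:2,3]-q[:2])*1e3).round(1))
print("fix x axis",R[:,0],"y",R[:,1])
E
```

```text
[ 0.56740798 -0.17235625  0.09027781] [  9.8 -29.9]
fix x axis [0.99898767 0.04498481] y [-0.04498481  0.99898767]
```

Next I'll move behind the lock's -x side with the fingers shut and go down.

Emit:
{"method": "play_rows", "body": {"rows": [[[1,-30,-1,0,0],[1,-55,-3,0,0],[1,-55,-3,0,0],[1,-55,-3,-40,0],[1,-55,-3,-60,0],[1,-55,-3,-72,0],[1,-55,-3,-72,0],[1,-55,-3,-72,0]]]}}

```text
clock: 13.8
tool_pos: [0.5123, -0.1754, 0.0168]
tcp_rot: [0.0, 0.692, 0.722, 0.0]
wrist_force: [0.2, 0.4, 0.6]
width: 0.001
gripper_force: 0.0
```

Emit:
{"method": "play_rows", "body": {"rows": [[[1,5,0.2,0,0],[1,8,0.4,0,0],[1,10,0.5,0,0],[1,12,0.5,0,0],[1,14,0.6,0,0],[1,16,0.7,0,0],[1,18,0.8,0,0],[1,20,0.9,0,0],[1,22,1,0,0],[1,22,1,0,0]]]}}

```text
clock: 14.8
tool_pos: [0.533, -0.1744, 0.0165]
tcp_rot: [-0.0, 0.692, 0.722, -0.0]
wrist_force: [-4.2, -1.0, 3.5]
width: 0.0007
gripper_force: 2.2
```

Contact made, sliding at about 4 N. Continuing, with smaller steps near the fence.

Emit:
{"method": "play_rows", "body": {"rows": [[[1,2,0.1,0,0],[1,4,0.2,0,0],[1,6,0.3,0,0],[1,8,0.4,0,0],[1,10,0.5,0,0],[1,11,0.5,0,0],[1,12,0.5,0,0],[1,13,0.6,0,0],[1,14,0.6,0,0],[1,14,0.6,0,0]]]}}

```text
clock: 15.8
tool_pos: [0.548, -0.1735, 0.0165]
tcp_rot: [0.0, 0.692, 0.722, 0.0]
wrist_force: [-2.0, 0.8, 1.6]
width: 0.0006
gripper_force: 1.3
```

Emit:
{"method": "play_rows", "body": {"rows": [[[1,1,0,0,0],[1,2,0,0,0],[1,3,0,0,0],[1,3,0,0,0]]]}}

```text
clock: 16.2
tool_pos: [0.551, -0.1735, 0.0166]
tcp_rot: [0.0, 0.692, 0.722, 0.0]
wrist_force: [-2.5, 0.6, 1.1]
width: 0.0007
gripper_force: 1.2
```

Emit:
{"method": "play_rows", "body": {"rows": [[[1,1,0,0,0],[1,2,0,0,0],[1,2,0,0,0]]]}}

```text
clock: 16.5
tool_pos: [0.553, -0.1736, 0.0166]
tcp_rot: [0.0, 0.692, 0.722, 0.0]
wrist_force: [-2.0, 0.5, 2.0]
width: 0.0004
gripper_force: 1.2
```

Emit:
{"method": "play_rows", "body": {"rows": [[[1,0.5,0,0,0],[1,1,0,0,0],[1,1,0,0,0]]]}}

```text
clock: 16.8
tool_pos: [0.5538, -0.1736, 0.0166]
tcp_rot: [0.0, 0.692, 0.722, 0.0]
wrist_force: [-3.5, 0.1, 0.6]
width: 0.0005
gripper_force: 1.4
```

Emit:
{"method": "play_rows", "body": {"rows": [[[1,0.5,0,0,0],[1,1,0,0,0],[1,1,0,0,0]]]}}

```text
clock: 17.1
tool_pos: [0.5549, -0.1736, 0.0166]
tcp_rot: [0.0, 0.692, 0.722, 0.0]
wrist_force: [-3.1, 0.2, 0.8]
width: 0.0008
gripper_force: 1.3
```

Emit:
{"method": "play_rows", "body": {"rows": [[[1,0.5,0,0,0],[1,1,0,0,0],[1,1,0,0,0]]]}}

```text
clock: 17.4
tool_pos: [0.5558, -0.1736, 0.0166]
tcp_rot: [0.0, 0.692, 0.722, 0.0]
wrist_force: [-3.1, 0.2, 0.6]
width: 0.0005
gripper_force: 1.3
```

Emit:
{"method": "play_rows", "body": {"rows": [[[1,0.5,0,0,0],[1,1,0,0,0],[1,1,0,0,0]]]}}

```text
clock: 17.7
tool_pos: [0.5568, -0.1736, 0.0166]
tcp_rot: [0.0, 0.692, 0.722, 0.0]
wrist_force: [-2.7, -0.1, 1.4]
width: 0.0008
gripper_force: 1.3
```

Emit:
{"method": "play_rows", "body": {"rows": [[[1,0.5,0,0,0],[1,1,0,0,0],[1,1,0,0,0]]]}}

```text
clock: 18.0
tool_pos: [0.5578, -0.1736, 0.0166]
tcp_rot: [0.0, 0.692, 0.722, 0.0]
wrist_force: [-2.8, -0.8, 0.3]
width: 0.0003
gripper_force: 1.3
```

Emit:
{"method": "play_rows", "body": {"rows": [[[1,0.5,0,0,0],[1,1,0,0,0],[1,1,0,0,0]]]}}

```text
clock: 18.3
tool_pos: [0.5588, -0.1736, 0.0166]
tcp_rot: [0.0, 0.692, 0.722, 0.0]
wrist_force: [-2.1, 0.6, 0.3]
width: 0.0007
gripper_force: 1.3
```

Still sliding freely, so the fingertips are thinner than I assumed. I'll keep nudging and watch the force.

Emit:
{"method": "play_rows", "body": {"rows": [[[1,0.5,0,0,0],[1,1,0,0,0],[1,1.5,0,0,0],[1,1.5,0,0,0]]]}}

```text
clock: 18.7
tool_pos: [0.5602, -0.1736, 0.0165]
tcp_rot: [0.0, 0.692, 0.722, 0.0]
wrist_force: [-2.3, 0.5, 0.2]
width: 0.0005
gripper_force: 1.4
```

Emit:
{"method": "play_rows", "body": {"rows": [[[1,0.5,0,0,0],[1,1,0,0,0],[1,1,0,0,0]]]}}

```text
clock: 19.0
tool_pos: [0.5604, -0.1737, 0.0165]
tcp_rot: [-0.001, 0.692, 0.722, -0.0]
wrist_force: [-4.7, 0.5, 3.2]
width: 0.0004
gripper_force: 2.8
```

Emit:
{"method": "play_rows", "body": {"rows": [[[1,0.5,0,0,0],[1,1,0,0,0],[1,1,0,0,0]]]}}

```text
clock: 19.3
tool_pos: [0.5604, -0.1736, 0.0165]
tcp_rot: [-0.002, 0.692, 0.722, -0.001]
wrist_force: [-7.3, 0.2, 5.0]
width: 0.0006
gripper_force: 4.0
```

```bash
python3 - <<'E'
from h import *
im,T=snap("w6"); q=np.load("fix.npy"); a=.045; C=cam("wrist",T)
R=np.array([[np.cos(a),-np.sin(a)],[np.sin(a),np.cos(a)]]); print((R.T@(T[:2,3]-q[:2])*1e3).round(1))
im=cv2.imread("pics/w6.png"); cv2.imwrite("pics/w6c.png",cv2.resize(im[20:300,240:480],None,fx=2.1,fy=2.1,interpolation=cv2.INTER_NEAREST))
E
```

```text
19.35 [ 0.5604 -0.1736  0.0165] yaw 0.0425
[  2.7 -30.8]
```

View pics/w6c.png

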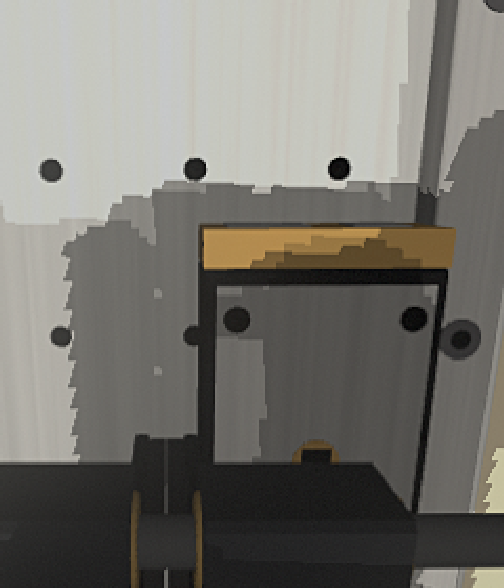

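The lock has met the long fence: the TCP stalled and the force is rising. The view shows its top-right edge along the fence. I'll press a little more to square it, back off, then go round to the brass end.

Emit:
{"method": "play_rows", "body": {"rows": [[[1,0.5,0,0,0],[1,1,0,0,0],[1,1.5,0,0,0],[1,2,0,0,0],[1,2,0,0,0]]]}}

```text
clock: 19.85
tool_pos: [0.5604, -0.1736, 0.0164]
tcp_rot: [-0.003, 0.692, 0.722, -0.002]
wrist_force: [-11.2, 0.2, 8.6]
width: 0.0005
gripper_force: 6.4
```

Emit:
{"method": "play_rows", "body": {"rows": [[[1,-5,0,0,0],[1,-14,0,0,0],[1,-14,0,25,0],[1,-14,0,55,0],[1,6,45,55,0],[1,29,94,55,0],[1,29,94,55,0],[1,29,94,30,0],[1,29,94,0,0],[1,29,94,0,0]]]}}

```text
clock: 20.85
tool_pos: [0.5924, -0.0789, 0.0142]
tcp_rot: [-0.001, 0.691, 0.722, -0.001]
wrist_force: [-1.2, -0.7, -0.8]
width: 0.0004
gripper_force: 0.0
```

```bash
python3 - <<'E'
from h import *
s=read_state();T=wpose(s); q=np.load("fix.npy"); a=.045
R=np.array([[np.cos(a),-np.sin(a)],[np.sin(a),np.cos(a)]]); print(T[:3,3],(R.T@(T[:2,3]-q[:2])*1e3).round(1),yaw(T),s["wrist_force"])
E
```

```text
[ 0.59235559 -0.0788759   0.01424845] [38.9 62.4] 0.04397170411376598 [-1.20189422 -0.70257558 -0.80996943]
```

Emit:
{"method": "play_rows", "body": {"rows": [[[1,0.2,-4,2,0],[1,0.4,-8,2,0],[1,0.5,-10,2,0],[1,0.5,-12,2,0],[1,0.6,-14,2,0],[1,0.7,-16,2,0],[1,0.8,-17,2,0],[1,0.8,-18,2,0],[1,0.8,-18,2,0]]]}}

```text
clock: 21.75
tool_pos: [0.5941, -0.0977, 0.0186]
tcp_rot: [0.0, 0.692, 0.722, 0.0]
wrist_force: [-0.7, 3.4, 1.5]
width: 0.0006
gripper_force: 1.5
```

Emit:
{"method": "play_rows", "body": {"rows": [[[1,0,-0.5,0,0],[1,0,-1,0,0],[1,0,-1.5,0,0],[1,0,-1.5,0,0]]]}}

```text
clock: 22.15
tool_pos: [0.5939, -0.0992, 0.0185]
tcp_rot: [0.0, 0.692, 0.722, -0.0]
wrist_force: [0.3, 2.9, 1.8]
width: 0.0002
gripper_force: 1.6
```

Emit:
{"method": "play_rows", "body": {"rows": [[[1,0,-0.5,0,0],[1,0,-1,0,0],[1,0,-1.5,0,0],[1,0,-1.5,0,0]]]}}

```text
clock: 22.55
tool_pos: [0.5939, -0.1008, 0.0185]
tcp_rot: [0.0, 0.692, 0.722, -0.0]
wrist_force: [0.4, 2.6, 1.2]
width: 0.0003
gripper_force: 1.5
```

Emit:
{"method": "play_rows", "body": {"rows": [[[1,0,-0.5,0,0],[1,0,-1,0,0],[1,0,-1.5,0,0],[1,0,-1.5,0,0]]]}}

```text
clock: 22.95
tool_pos: [0.5939, -0.1013, 0.0185]
tcp_rot: [-0.001, 0.692, 0.722, 0.0]
wrist_force: [0.3, 6.0, 2.7]
width: 0.0003
gripper_force: 2.5
```

Emit:
{"method": "play_rows", "body": {"rows": [[[1,0,-0.5,0,0],[1,0,-1,0,0],[1,0,-1.5,0,0],[1,0,-1.5,0,0]]]}}

```text
clock: 23.35
tool_pos: [0.5939, -0.1013, 0.0185]
tcp_rot: [-0.001, 0.691, 0.723, 0.001]
wrist_force: [-0.8, 7.2, 3.3]
width: 0.0006
gripper_force: 3.7
```

Emit:
{"method": "play_rows", "body": {"rows": [[[1,0,-0.5,0,0],[1,0,-1,0,0],[1,0,-1.5,0,0],[1,0,-1.5,0,0]]]}}

```text
clock: 23.75
tool_pos: [0.5939, -0.1013, 0.0186]
tcp_rot: [-0.002, 0.691, 0.723, 0.001]
wrist_force: [0.3, 10.2, 4.2]
width: 0.0004
gripper_force: 4.9
```

It has met the end stop (stalled, 10 N). I'll back off, go round and press once more against the long fence.

Emit:
{"method": "play_rows", "body": {"rows": [[[1,0,6,0,0],[1,0,14,0,0],[1,0,14,25,0],[1,0,14,55,0],[1,-25,-30,55,0],[1,-48,-78,55,0],[1,-48,-78,55,0],[1,-48,-78,30,0],[1,-48,-78,0,0],[1,-48,-78,0,0]]]}}

```text
clock: 24.75
tool_pos: [0.5428, -0.1828, 0.0153]
tcp_rot: [-0.003, 0.692, 0.722, -0.002]
wrist_force: [-1.1, -0.6, 0.4]
width: 0.0002
gripper_force: 0.0
```

Emit:
{"method": "play_rows", "body": {"rows": [[[1,4,0,0,0],[1,8,0,0,0],[1,10,0,0,0],[1,11,0,0,0],[1,12,0,0,0],[1,13,0,0,0],[1,14,0,0,0],[1,14,0,0,0]]]}}

```text
clock: 25.55
tool_pos: [0.5599, -0.1831, 0.0186]
tcp_rot: [-0.0, 0.692, 0.722, -0.0]
wrist_force: [-0.4, 0.5, 0.1]
width: 0.0008
gripper_force: 0.1
```

Emit:
{"method": "play_rows", "body": {"rows": [[[1,0.5,0,0,0],[1,1,0,0,0],[1,1.5,0,0,0],[1,2,0,0,0],[1,2,0,0,0]]]}}

```text
clock: 26.05
tool_pos: [0.5608, -0.183, 0.0183]
tcp_rot: [-0.001, 0.692, 0.722, -0.001]
wrist_force: [-4.6, 0.5, 3.4]
width: 0.0003
gripper_force: 2.7
```

Emit:
{"method": "play_rows", "body": {"rows": [[[1,0.5,0,0,0],[1,1,0,0,0],[1,1.5,0,0,0],[1,2,0,0,0],[1,2,0,0,0]]]}}

```text
clock: 26.55
tool_pos: [0.5609, -0.1831, 0.0182]
tcp_rot: [-0.003, 0.692, 0.722, -0.001]
wrist_force: [-8.4, -0.1, 6.9]
width: 0.0005
gripper_force: 4.6
```

Emit:
{"method": "play_rows", "body": {"rows": [[[1,-5,0,0,0],[1,-14,0,0,0],[1,-14,0,40,0],[1,-14,0,80,0],[1,-14,-40,120,0],[1,-14,-80,120,0],[1,-14,-100,120,0],[1,-14,-100,120,0],[1,-14,-100,120,0]]]}}

```text
clock: 27.45
tool_pos: [0.5501, -0.2826, 0.1384]
tcp_rot: [0.0, 0.692, 0.722, 0.001]
wrist_force: [-0.1, 0.1, -0.5]
width: 0.0009
gripper_force: 0.0
```

```bash
python3 - <<'E'
from h import *
im,T=snap("w7")
im=cv2.imread("pics/w7.png"); q=np.load("fix.npy"); C=cam("wrist",T)
cc=q[:2]+np.array([[np.cos(.045),-np.sin(.045)],[np.sin(.045),np.cos(.045)]])@[.041,-.040]
p=w2px(lockrect(cc,.045,z=.038),C); print(p.round(1)); 
x0,y0=(p.min(0)-20).astype(int).clip(0); x1,y1=(p.max(0)+25).astype(int); s=min(780/(x1-x0),590/(y1-y0)); print(x0,y0,s)
cv2.imwrite("pics/w7c.png",cv2.resize(im[y0:y1,x0:x1],None,fx=s,fy=s,interpolation=cv2.INTER_NEAREST))
E
```

```text
27.5 [ 0.5501 -0.2826  0.1384] yaw 0.0427
[[407.6 166.8]
 [421.8  -5.1]
 [349.6  -5.5]
 [345.6 166.9]]
325 0 3.089005235602094
```

View pics/w7c.png

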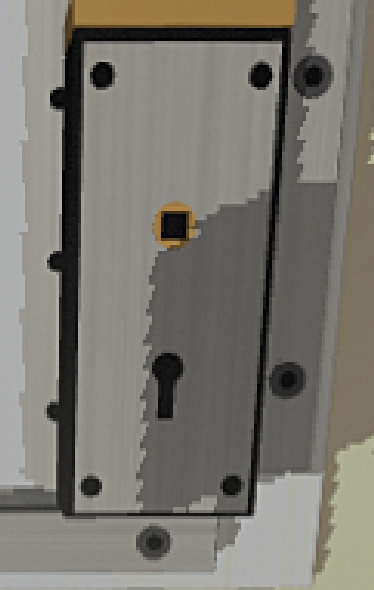

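The view shows the brass end out, the plain end on the end-stop line (crop row ~515) and the long side along the fence. To be sure both ends are flush, I'll press lightly near each end of the -x side. The stall positions will also give the lock's yaw.

Emit:
{"method": "play_rows", "body": {"rows": [[[1,-5,40,0,0],[1,-5,54,0,0],[1,-5,54,-40,0],[1,-5,54,-80,0],[1,-5,54,-105,0],[1,-5,54,-120,0],[1,-5,54,-120,0],[1,1,54,-120,0],[1,5,54,-120,0],[1,7,54,-120,0]]]}}

```text
clock: 28.5
tool_pos: [0.5589, -0.2293, 0.0201]
tcp_rot: [0.002, 0.692, 0.722, 0.001]
wrist_force: [-0.2, -0.2, -1.3]
width: 0.0004
gripper_force: 0.0
```

Emit:
{"method": "play_rows", "body": {"rows": [[[1,1,0,0,0],[1,2,0,0,0],[1,3,0,0,0],[1,4,0,0,0],[1,5,0,0,0],[1,6,0,0,0],[1,6,0,0,0]]]}}

```text
clock: 29.2
tool_pos: [0.563, -0.2291, 0.0185]
tcp_rot: [-0.0, 0.692, 0.722, 0.0]
wrist_force: [0.2, 0.8, 0.3]
width: 0.0004
gripper_force: 0.0
```

Emit:
{"method": "play_rows", "body": {"rows": [[[1,0.5,0,0,0],[1,1,0,0,0],[1,1.5,0,0,0],[1,2,0,0,0],[1,2.5,0,0,0],[1,2.5,0,0,0]]]}}

```text
clock: 29.8
tool_pos: [0.5632, -0.2291, 0.0183]
tcp_rot: [-0.002, 0.692, 0.722, -0.001]
wrist_force: [-7.0, 0.7, 4.5]
width: 0.0008
gripper_force: 3.1
```

Emit:
{"method": "play_rows", "body": {"rows": [[[1,0.5,0,0,0],[1,1,0,0,0],[1,1.5,0,0,0],[1,1.5,0,0,0]]]}}

```text
clock: 30.2
tool_pos: [0.5632, -0.2291, 0.0182]
tcp_rot: [-0.003, 0.692, 0.722, -0.002]
wrist_force: [-8.3, 0.7, 7.3]
width: 0.0004
gripper_force: 4.6
```

The stall point fits the fence line. Now the brass end.

Emit:
{"method": "play_rows", "body": {"rows": [[[1,-8,0,0,0],[1,-20,0,0,0],[1,-22,45,0,0],[1,-24,90,0,0],[1,-24,100,0,0],[1,-24,100,0,0],[1,-18,100,0,0],[1,-14,100,0,0],[1,-12,100,0,0],[1,-12,100,0,0]]]}}

```text
clock: 31.2
tool_pos: [0.5554, -0.1304, 0.0186]
tcp_rot: [0.0, 0.692, 0.722, -0.0]
wrist_force: [0.8, -0.0, -0.9]
width: -0.0001
gripper_force: 0.0
```

Emit:
{"method": "play_rows", "body": {"rows": [[[1,0.5,0,0,0],[1,1,0,0,0],[1,1.5,0,0,0],[1,2,0,0,0],[1,2.5,0,0,0],[1,3,0,0,0],[1,3.5,0,0,0],[1,4,0,0,0],[1,4,0,0,0]]]}}

```text
clock: 32.1
tool_pos: [0.5583, -0.129, 0.0184]
tcp_rot: [-0.001, 0.692, 0.722, -0.0]
wrist_force: [-2.3, 0.8, 1.6]
width: 0.0006
gripper_force: 1.1
```

Emit:
{"method": "play_rows", "body": {"rows": [[[1,0.5,0,0,0],[1,1,0,0,0],[1,1.5,0,0,0],[1,2,0,0,0],[1,2,0,0,0]]]}}

```text
clock: 32.6
tool_pos: [0.5582, -0.1291, 0.0182]
tcp_rot: [-0.002, 0.692, 0.722, -0.001]
wrist_force: [-7.1, 0.1, 4.6]
width: 0.0003
gripper_force: 3.7
```

Also consistent (slope 0.050, matching the fixture yaw). One last light press on the brass end, then a clear retreat.

Emit:
{"method": "play_rows", "body": {"rows": [[[1,-6,0,0,0],[1,-14,0,0,0],[1,-14,0,30,0],[1,-14,0,60,0],[1,10,40,60,0],[1,31,46,60,0],[1,31,46,60,0],[1,31,46,30,0],[1,31,46,0,0],[1,31,46,0,0]]]}}

```text
clock: 33.6
tool_pos: [0.5883, -0.0833, 0.0152]
tcp_rot: [-0.003, 0.692, 0.722, -0.003]
wrist_force: [-0.3, 0.2, -0.5]
width: 0.0004
gripper_force: 0.0
```

Emit:
{"method": "play_rows", "body": {"rows": [[[1,0,-5,0,0],[1,0,-10,0,0],[1,0,-12,0,0],[1,0,-14,0,0],[1,0,-15,0,0],[1,0,-16,0,0],[1,0,-17,0,0],[1,0,-18,0,0],[1,0,-19,0,0],[1,0,-19,0,0]]]}}

```text
clock: 34.6
tool_pos: [0.592, -0.1013, 0.0185]
tcp_rot: [-0.0, 0.692, 0.722, 0.0]
wrist_force: [-0.5, 2.4, 1.2]
width: 0.0
gripper_force: 0.9
```

Emit:
{"method": "play_rows", "body": {"rows": [[[1,0,-0.5,0,0],[1,0,-1,0,0],[1,0,-1.5,0,0],[1,0,-2,0,0],[1,0,-2.5,0,0],[1,0,-2.5,0,0]]]}}

```text
clock: 35.2
tool_pos: [0.592, -0.1014, 0.0186]
tcp_rot: [-0.002, 0.691, 0.723, 0.001]
wrist_force: [-0.8, 7.4, 3.2]
width: 0.0006
gripper_force: 3.7
```

Emit:
{"method": "play_rows", "body": {"rows": [[[1,0,8,0,0],[1,0,20,0,0],[1,0,20,50,0],[1,0,20,100,0],[1,0,20,150,0],[1,0,20,170,0],[1,0,20,170,0],[1,0,20,170,0]]]}}

```text
clock: 36.0
tool_pos: [0.5916, -0.0844, 0.1882]
tcp_rot: [0.0, 0.692, 0.722, -0.0]
wrist_force: [-0.0, 1.2, -0.5]
width: 0.001
gripper_force: 0.0
```

```bash
python3 - <<'E'
from h import *
im=optics.snapshot("top"); cv2.imwrite("pics/t9.png",cv2.resize(im[100:280,160:500,::-1],None,fx=2.3,fy=2.3,interpolation=cv2.INTER_CUBIC))
for t in ("rim_lock","box_keep","stubby_driver","screw_dish","tube_cup"): print(t,[(np.round(d["position"],3).tolist(),round(d["conf"],2)) for d in nets.spot_in("top",t)[:1]])
E
```

```text
rim_lock [([0.597, -0.194, 0.037], 0.61)]
box_keep [([0.457, 0.246, 0.007], 0.69)]
stubby_driver [([0.554, 0.107, 0.021], 0.8)]
screw_dish [([0.749, 0.117, 0.018], 0.92)]
tube_cup [([0.784, 0.205, 0.057], 0.88)]
```

View pics/t9.png

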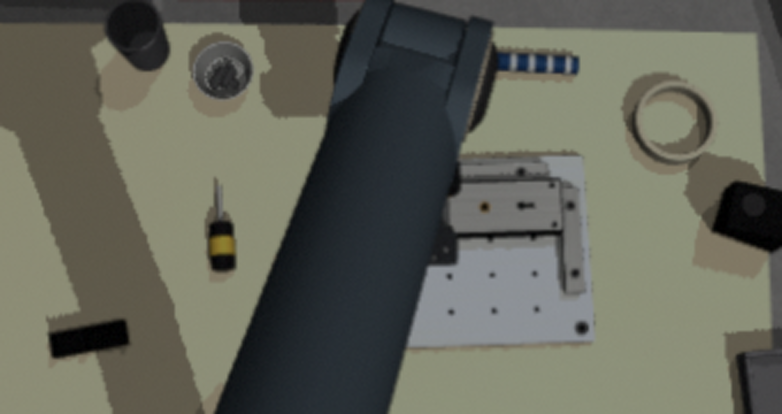

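The top view shows the lock in the corner, along the long fence (crop row ~178) and against the end stop (column ~562). The bystanders are where they started, and the gripper is clear of everything. Handing in.

```bash
python3 -c "
from workcell import manip; print(manip.finish_job())"
```

```text
the job is handed in; nothing more can be done
None
```

The rim lock is seated in the fixture corner: flat on the plate, long side against the long fence, plain end against the end stop, brass end out. The job was handed in at about 36 s, but finishing it returned no verdict, so the result rests on my own stall and camera checks.

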